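# Try the clamp gap with a taper gauge

## Task

Someone left a round tin standing on the jaws of the small sprung clamp: lift it off and stand it upright on the worktop, well clear of the clamp. Then draw the taper gauge out of its stand by the handle and slide its blade straight down into the gap between the clamp's two jaws until it drags snugly on both, that is until it has pushed the sprung jaw back by about 2 mm, without forcing it further. Finish while holding the gauge upright at that depth, still gripped by its handle, and leave the other things on the bench alone.

Things in the scene. Friction and masses are not known exactly. Their poses are not given: they have to be found in the camera images.
- clamp: fixture fixed to the worktop: dark base 84 x 150 x 10 mm, two upright bare steel jaw plates on it. Origin at the centre of its underside, z up. The jaws are 60 mm long along its x and face each other along its y; each is 26 mm thick, tops 76 mm above the worktop, the rest under 56 mm. Well clear of it: the tin's centre at least 0.12 m, level, from this origin
- gap_mouth (a point): mid-gap (within 1 mm), level with the jaw tops; axes as the clamp's. The gap runs along x, is 4 to 6.5 mm wide (varies), 60 mm deep. The top 6 mm of its faces is bevelled, 4 mm a side, so the blade meets the jaws 6 mm below the tops. Both jaws ride on a floating carriage that gives 8 mm along y (0.15 N/mm), so they centre themselves on the blade
- sprung_jaw (a joint): travel in m by which the sprung jaw (clamp's -y side, two coil springs behind) is pushed back: 0 at rest, 0.007 at its end. Its spring presses 3 N at 0 plus 2 N per mm. Pushing the blade down takes about 4 N once both jaws press on it and 9.5 N at 2 mm (8 to 11 N as the friction varies)
- gauge_stand: bare steel block 56 x 50 x 72 mm fixed to the worktop, with an upright slot (19 mm along x, 14 mm along y) in which the gauge stands; origin at the centre of its underside, z up
- gauge_handle (a point): centre of the taper gauge's black handle, 30 (x) x 14 (y) x 46 mm (z, up), 90 g in all. Below it a steel blade 65 mm long, 18 mm wide in x, its thickness in y growing evenly from 2 mm at the tip to 12.4 mm at the handle (0.16 mm per mm). It stands blade down in the stand, axes as the stand's. Grip it from above across y, which then goes across the gap
- gauge_tip (a point): middle of the blade's lower end, 88 mm below the handle's centre; axes as the handle's
- tin_centre (a point): centre of the round flat tin, 48 mm across, 21 mm high, 11 mm above its underside; about 60 g; it stands on the jaw tops over the gap
- tape: bystander: small dark roll of tape, 55 mm across, 19 mm high, lying loose; origin at the centre of its underside
- dish: bystander: round steel dish of tiny screws, 59 mm across, 11 mm high, loose; origin at the centre of its underside
- motor: bystander: small motor block 24 x 58 x 16 mm, loose; origin at the centre of its underside
Not all that is in view belongs to the job. What is shaped like the part that bears tin_centre but pink is not meant. Leave any orange look-alike of the gauge_stand alone.

How it is judged:
By the outcome, as a careful person would: the job done as asked, in the order asked, and still so for the second after the job is handed in, while the arm keeps its last pose, push and grip.
It also fails if it takes over 64 s, if anything falls off the work surface, if the arm or the gripper's body presses on something with over 40 N, if the wrist force passes 120 N, or if a joint passes its speed limit or range.

## Robot

A 6-joint arm with a two-finger parallel gripper is mounted at the origin on a cart in front of the work surface, level with it; the furniture and walls round the work are solid. World frame = base frame: x ahead of the robot, y to its left, z up, the work surface at z = 0. Lengths are in m, angles in rad, forces in N, time in s.
With the tool pointing down it reaches from about 0.35 to 0.925 m from the base axis. Payload 6.4 kg.
Tool frame: the origin (TCP) lies midway between the tips of the shut fingers; the grasp point (between the pads) lies 19 mm behind it (env.grasp_offset is the distance from the TCP to the grasp point, in m); z points along the fingers, y is the direction in which the jaws open and shut (so a half turn about z gives the same grasp; the last joint's range is limited). The gripper opens to 94 mm and grips with 3 to 60 N. Pads are 16 mm wide; open, the fingers measure 119 mm over their backs; the gripper's body (75 mm by 177 mm) begins 78 mm behind the grasp point.
Start: joints at [-1.324, 0.245, 1.558, -0, 1.339, -0.174], TCP at [0.266, -0.593, 0.205] pointing down, gripper open.
Joint ranges: [-3.13, 3.13], [-1.02, 2.26], [0.13, 2.54], [-0.95, 4.09], [0.21, 2.88], [-2.74, 2.74]. Speed limits (rad/s): [2.57, 2.57, 3.14, 3.14, 3.14, 3.14].

## Interface

Orientations are given as a unit quaternion [w, x, y, z].
In Python, from cell import get_obs, optics, job, env gives the robot as it stands.
- The arm moves only by the tool step_arm, never from a script. Its argument "steps" is a list of rows, each an object with "dp": the shift along the tool's x, y, z in cm, a list of three; "rotation": the turn, a rotation vector about the tool's x, y, z in rad, a list of three; "gripper": the opening, from 0 (shut) to 1 (fully open). In form: [{"dp": [tx, ty, tz], "rotation": [rx, ry, rz], "gripper": gripper}, ...]. A call has 1 to 12 rows; each row is the pose to reach, as a shift and turn from the pose commanded when the call began, along the tool's axes at that moment; what a row does not reach only later rows make up. A row lasts 1/8 s, in which the tool goes at most 62.5 mm and 10.7 degrees, less where a joint would pass 70% of its speed; a pose out of reach is approached as far as the arm can. A call with a gripper value outside its range is refused whole. The fingers move at their own pace and stop on an object; "squeeze" is the grip in N (left out, the last holds). Time passes only in rows, so rows that repeat a pose let the fingers close. It gives the time, the measured TCP pose, the force and the opening at its end, in the units of the state.
- get_obs(): the state, without advancing time (a new reading comes with each control period).
- optics.camera(name): name is "scene" or "side" or "wrist"; returns a dict with "color" (420x560x3 uint8, red, green, blue), "vertical_fov" (degrees; the focal length in pixels is half the picture's height over the tangent of half this angle, whatever the lens; pixels are square), "cx", "cy" (the principal point, pixels), "distortion" ([k1, k2, p1, p2, k3] as OpenCV has them; the pictures are not rectified), "rvec" (rotation vector, rad) and "tvec" (3), from world to camera coordinates, as OpenCV has them. Camera axes: x right, y down, z forward; pixel columns grow to the right and rows downward; lengths in m; the calibration is good to about 2 mm. A picture is of the moment at which its call begins. There is no depth.
- job.job_done(): hands the job in, once; it reports no verdict.
Trained networks look in a picture, given as the dict that the camera call returned (one of the last four; its "shot" number tells which), for a name from the list of things; names that differ only in an ending like _2 or _b are one class to them, and where a whole thing is asked for, a point or a joint stands for the part that bears it (a point fixed in the world has none). Each returns a list of dicts, best first, with "conf" (0 to 1); they miss things now and then, are a little off and sometimes report something else, mostly with a low value. They report only what shows in the picture. A call takes as long as a camera call. They do not tell look-alikes from the thing itself.
- optics.look_for(picture, thing): "bbox" ([left, top, width, height] in pixels, round what is visible of it).
The state is a dict: "time_s": time; "qpos": joint angles; "qvel": joint speeds; "effort": joint torques, N m; "tool_pos": TCP position; "tcp_rot": TCP orientation; "wrist_force": force on the tool from outside, world axes, zero at the start; "ft_torque": the same for the moment, N m; "grip_width": finger opening in m.
Only numpy, scipy, OpenCV 4.12 (cv2) and the standard library are available. Lean on these libraries where they do the work, as an engineer would, in place of code of your own. Each camera call takes 0.05 s, during which the arm holds its last target. There are 200 camera calls.

## Working session

There is one attempt and no reset: what is moved stays moved. The work goes in short steps, Python scripts to look and compute and a tool call to move; the robot and the scene stay as the last step left them, time stands still between calls to the robot, and variables do not carry over. Pictures are saved under pics/ and viewed, about 8 in all and at most 12, crops included, and the job is handed in when it is done.

Besides the shell and the picture viewer there is one more tool, called as name(argument=value, ...), one argument or row to a line, values as JSON. step_arm: Moves the arm, as the interface text tells. Its arguments: {"type":"object","properties":{"steps":{"type":"array"},"squeeze":{"type":"number"}},"required":["steps"]}

```bash
mkdir -p pics; cat > h.py <<'E'
import numpy as np, cv2
from cell import get_obs, optics, job, env
def K(p):
    f=210/np.tan(np.radians(p["vertical_fov"])/2)
    return np.array([[f,0,p["cx"]],[0,f,p["cy"]],[0,0,1.]]), np.array(p["distortion"],float)
def proj(p,X):
    k,d=K(p); return cv2.projectPoints(np.array(X,float).reshape(-1,1,3),np.array(p["rvec"],float),np.array(p["tvec"],float),k,d)[0].reshape(-1,2)
def ray(p,uv):
    k,d=K(p); n=cv2.undistortPoints(np.array(uv,float).reshape(-1,1,2),k,d).reshape(-1,2)
    R=cv2.Rodrigues(np.array(p["rvec"],float))[0]; c=-R.T@np.array(p["tvec"],float)
    v=np.c_[n,np.ones(len(n))]@R; return c,v
def onz(p,uv,z):
    c,v=ray(p,uv); return c+v*((z-c[2])/v[:,2])[:,None]
E
cat > a.py <<'E'
from h import *
names=["clamp","sprung_jaw","gauge_stand","gauge_handle","tin_centre","tape","dish","motor"]
ims=[]
for c in ["scene","side"]:
    p=optics.camera(c); im=p["color"][:,:,::-1].copy()
    cv2.imwrite(f"pics/{c}0.png",cv2.resize(im,(800,600),interpolation=cv2.INTER_CUBIC))
    for n in names:
        for r in optics.look_for(p,n)[:3]:
            b=r["bbox"]; print(c,n,round(r["conf"],2),np.round(b),np.round(onz(p,[[b[0]+b[2]/2,b[1]+b[3]/2]],0.03)[0],3))
    k,_=K(p);cc,_=ray(p,[[280,210]]);print(c,"cam",cc,k[0,0])
print(get_obs()["tcp_rot"],env.grasp_offset)
E
python3 a.py
```

```text
scene clamp 0.72 [228. 226.  69.  49.] [ 0.442 -0.165  0.03 ]
scene sprung_jaw 0.56 [255. 228.  27.  37.] [ 0.466 -0.164  0.03 ]
scene sprung_jaw 0.27 [335. 273.  24.  24.] [ 0.434 -0.383  0.03 ]
scene gauge_stand 0.78 [190. 202.  31.  41.] [0.467 0.035 0.03 ]
scene gauge_stand 0.74 [174. 189.  28.  34.] [0.506 0.135 0.03 ]
scene gauge_handle 0.73 [180. 172.  15.  20.] [0.617 0.246 0.03 ]
scene gauge_handle 0.56 [336. 273.  25.  24.] [ 0.435 -0.383  0.03 ]
scene tin_centre 0.85 [249. 217.  24.  20.] [ 0.526 -0.097  0.03 ]
scene tin_centre 0.4 [248. 217.  16.   7.] [ 0.545 -0.064  0.03 ]
scene tape 0.6 [335. 275.  24.  21.] [ 0.433 -0.381  0.03 ]
scene dish 0.48 [216. 193.  20.  12.] [0.595 0.077 0.03 ]
scene motor 0.67 [179. 174.  13.  20.] [0.608 0.245 0.03 ]
scene cam [-0.26245818 -0.71352324  0.59697493] 470.1945256750564
side gauge_stand 0.77 [274. 258.  37.  48.] [0.46  0.017 0.03 ]
side gauge_stand 0.62 [220. 283.  46.  23.] [0.518 0.091 0.03 ]
side gauge_handle 0.88 [231. 263.  18.  30.] [0.547 0.053 0.03 ]
side tin_centre 0.68 [330. 210.  26.  19.] [ 0.469 -0.262  0.03 ]
side tin_centre 0.21 [320. 218.  38.  51.] [ 0.437 -0.159  0.03 ]
side tape 0.51 [356. 207.  17.  18.] [ 0.434 -0.307  0.03 ]
side dish 0.21 [330. 208.  24.  21.] [ 0.475 -0.268  0.03 ]
side motor 0.43 [354. 204.  21.  19.] [ 0.438 -0.321  0.03 ]
side cam [0.15069728 0.66947825 0.52393279] 478.1331316892431
[4.00648179e-05 9.77946836e-01 2.08853980e-01 4.48248163e-06] 0.0188
```

View pics/scene0.png

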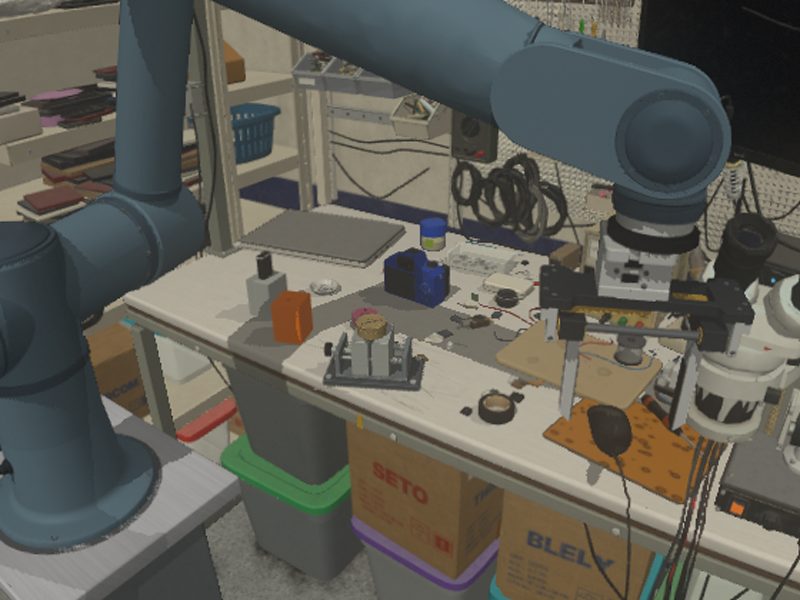

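View pics/side0.png

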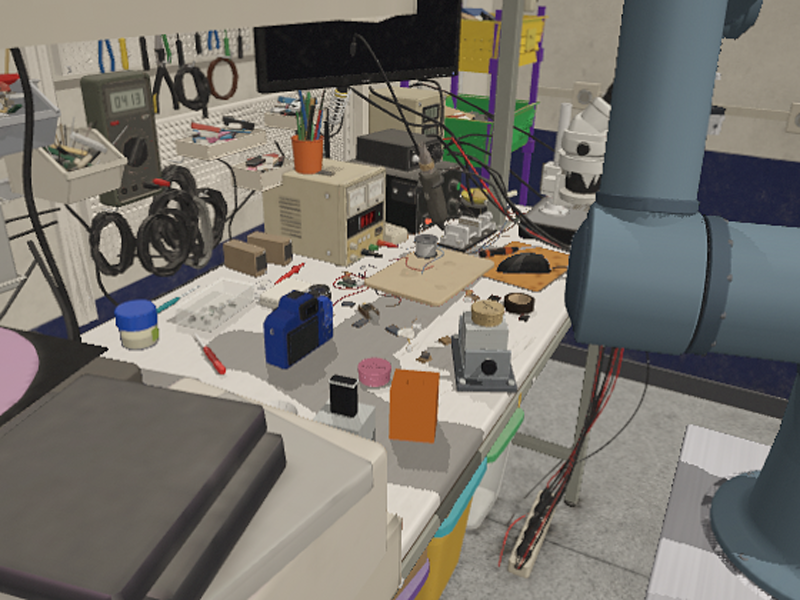

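Scene view: the beige tin sits on the clamp jaws at (370,327), the grey stand with the black handle is at (265,285), and the orange look-alike is at (292,317). Side view: tin (488,313), handle (343,395), pink tin (375,372), orange block (413,405), tape (518,302).

```bash
cat > b.py <<'E'
from h import *
P={c:optics.camera(c) for c in ["scene","side"]}
def tri(a,b):
    A=[];B=[]
    for c,uv in (("scene",a),("side",b)):
        o,v=ray(P[c],[uv]); v=v[0]/np.linalg.norm(v[0]); M=np.eye(3)-np.outer(v,v); A.append(M);B.append(M@o)
    A=np.vstack(A);B=np.hstack(B); x,r=np.linalg.lstsq(A,B,rcond=None)[:2]; return np.round(x,4),r**.5
print("tin",tri((261,227),(342.5,219.5)))
print("handle",tri((185.5,186),(240,277)))
s=.7
def z(c,u,v,h): print(c,u,v,np.round(onz(P[c],[[u*s,v*s]],h)[0],3))
print("clamp base corners z=.01")
for u,v in ((323,383),(420,389),(425,358),(338,350)): z("scene",u,v,.01)
for u,v in ((458,390),(516,385),(508,337),(453,342)): z("side",u,v,.01)
print("stand top etc");
for u,v in ((249,283),(264,289),(287,281),(272,274)): z("scene",u,v,.072)
print("pink");z("side",375,362,.021)
print("orange top");z("side",413,373,.072)
print("tape",);z("scene",497,405,.01)
E
python3 b.py
```

```text
tin (array([ 0.4384, -0.1619,  0.0877]), array([0.00610886]))
handle (array([0.4995, 0.1281, 0.0933]), array([0.00050942]))
clamp base corners z=.01
scene 323 383 [ 0.365 -0.121  0.01 ]
scene 420 389 [ 0.435 -0.253  0.01 ]
scene 425 358 [ 0.512 -0.212  0.01 ]
scene 338 350 [ 0.452 -0.079  0.01 ]
side 458 390 [ 0.438 -0.065  0.01 ]
side 516 385 [ 0.372 -0.116  0.01 ]
side 508 337 [ 0.429 -0.241  0.01 ]
side 453 342 [ 0.498 -0.183  0.01 ]
stand top etc
scene 249 283 [0.463 0.134 0.072]
scene 264 289 [0.46  0.094 0.072]
scene 287 281 [0.507 0.082 0.072]
scene 272 274 [0.513 0.126 0.072]
pink
side 375 362 [ 0.563 -0.057  0.021]
orange top
side 413 373 [0.467 0.016 0.072]
tape
scene 497 405 [ 0.464 -0.369  0.01 ]
```

step_arm(
  steps=[
    {"dp":[3,-3,-7.5],"rotation":[0,0,0],"gripper":1},
    {"dp":[33.4,-32.2,-7.5],"rotation":[0,0,0],"gripper":1},
    {"dp":[33.4,-32.2,-7.5],"rotation":[0,0,0],"gripper":1},
    {"dp":[33.4,-32.2,-7.5],"rotation":[0,0,0],"gripper":1},
    {"dp":[33.4,-32.2,-7.5],"rotation":[0,0,0],"gripper":1},
    {"dp":[33.4,-32.2,-7.5],"rotation":[0,0,0],"gripper":1},
    {"dp":[33.4,-32.2,-7.5],"rotation":[0,0,0],"gripper":1},
    {"dp":[33.4,-32.2,-7.5],"rotation":[0,0,0],"gripper":1},
    {"dp":[33.4,-32.2,-7.5],"rotation":[0,0,0],"gripper":1},
    {"dp":[33.4,-32.2,-7.5],"rotation":[0,0,0],"gripper":1},
    {"dp":[33.4,-32.2,-7.5],"rotation":[0,0,0],"gripper":1},
  ],
)

```text
time_s: 2.38
tool_pos: [0.4384, -0.1642, 0.2803]
tcp_rot: [-0.0, 0.978, 0.208, -0.0]
wrist_force: [-0.9, 0.2, -0.1]
grip_width: 0.0942
```

```bash
cat > w.py <<'E'
import sys
from h import *
p=optics.camera("wrist"); im=p["color"][:,:,::-1].copy(); np.save("pics/w_last.npy",im)
import pickle; pickle.dump({k:v for k,v in p.items()},open("pics/"+sys.argv[1]+".pkl","wb"))
for n in sys.argv[2:]:
    for r in optics.look_for(p,n)[:3]:
        b=r["bbox"]; print(n,round(r["conf"],2),np.round(b))
print("cam",ray(p,[[280,210]])[0])
cv2.imwrite(f"pics/{sys.argv[1]}.png",cv2.resize(im,(800,600),interpolation=cv2.INTER_CUBIC))
o=get_obs();print(o["time_s"],o["tool_pos"],o["tcp_rot"],o["wrist_force"],o["grip_width"])
E
python3 w.py w1 clamp tin_centre sprung_jaw
```

```text
clamp 0.68 [228. 149. 103.  61.]
tin_centre 0.97 [223.  50.  36.  36.]
tin_centre 0.62 [260. 170.  39.  39.]
sprung_jaw 0.58 [279. 157.  32.  50.]
sprung_jaw 0.28 [227. 159.  93.  50.]
cam [ 0.51081169 -0.13182344  0.45977593]
2.575 [ 0.43854628 -0.16385742  0.28033477] [-1.07907505e-04  9.78142072e-01  2.07937647e-01 -1.02884196e-04] [-0.30658816  0.81846667 -0.08528167] 0.0938607445378384
```

View pics/w1.png

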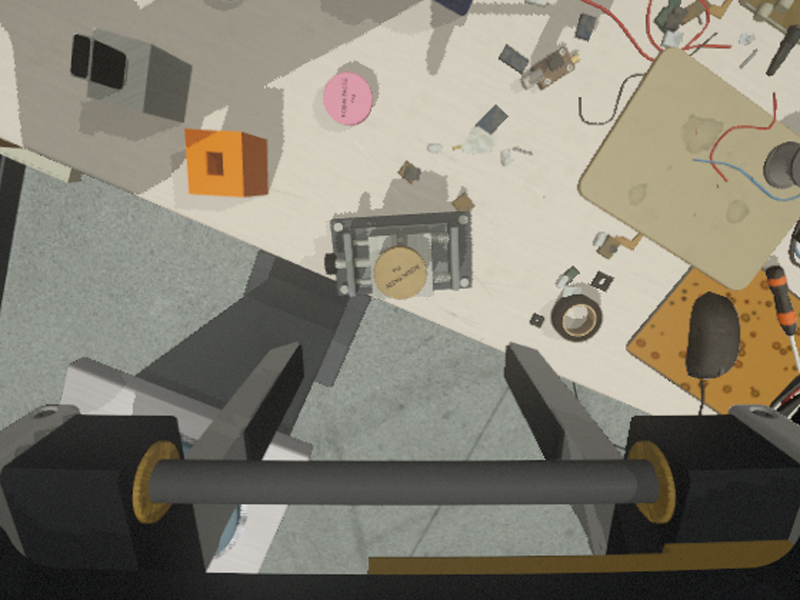

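The wrist view shows the tin top at (400,272), with the coil springs to its right at (440,245). The gap runs up and down in the image. The handle is at (95,62), the pink tin at (348,98), the tape at (577,317), and the area to the right of the clamp up to x≈590 is mostly clear.

```bash
cat > c.py <<'E'
from h import *; import pickle
p=pickle.load(open("pics/w1.pkl","rb")); s=.7
def z(n,pts,h):
    X=onz(p,np.array(pts)*s,h); print(n,np.round(X[:,:2],4).tolist()); return X
z("tin",[[399.5,271]],.097)
B=z("base",[[331,221],[469,211],[472,289],[338,297]],.01)
print("mean",B.mean(0)); d=B[1]-B[0]; print("y-edge yaw",np.degrees(np.arctan2(d[1],d[0]))+90)
z("stand top",[[129,30],[192,67],[187,122],[146,117]],.072)
z("handle top",[[74,35],[90,38],[90,80],[73,76]],.116)
z("pink",[[348,98]],.021);z("tape",[[577,317]],.015)
z("free",[[520,220],[400,170],[540,180]],0.0)
z("clutter",[[463,201],[410,172],[600,240],[490,145],[568,275]],0)
E
python3 c.py
```

```text
tin [[0.4391, -0.1598]]
base [[0.442, -0.0781], [0.5108, -0.2075], [0.4359, -0.2483], [0.3669, -0.1157]]
mean [ 0.43890182 -0.16238677  0.01      ]
y-edge yaw 28.01795425772761
stand top [[0.5308, 0.1277], [0.5243, 0.0698], [0.4804, 0.061], [0.4701, 0.0957]]
handle top [[0.5093, 0.1365], [0.5119, 0.1245], [0.4835, 0.1175], [0.4811, 0.1306]]
pink [[0.5598, -0.0514]]
tape [[0.4558, -0.3698]]
free [[0.5249, -0.2641], [0.5193, -0.124], [0.5708, -0.2638]]
clutter [[0.5176, -0.1986], [0.5218, -0.1344], [0.5421, -0.3557], [0.5803, -0.1993], [0.493, -0.3429]]
```

step_arm(
  steps=[
    {"dp":[0.2,-0.3,6],"rotation":[0,0,-0.068],"gripper":1},
    {"dp":[0.2,-0.3,12],"rotation":[0,0,-0.068],"gripper":1},
    {"dp":[0.2,-0.3,17],"rotation":[0,0,-0.068],"gripper":1},
    {"dp":[0.2,-0.3,19],"rotation":[0,0,-0.068],"gripper":1},
    {"dp":[0.2,-0.3,20],"rotation":[0,0,-0.068],"gripper":1},
    {"dp":[0.2,-0.3,20],"rotation":[0,0,-0.068],"gripper":1},
    {"dp":[0.2,-0.3,20],"rotation":[0,0,-0.068],"gripper":1},
  ],
  squeeze=12,
)

```text
time_s: 3.45
tool_pos: [0.4403, -0.1601, 0.0818]
tcp_rot: [0.001, 0.97, 0.242, 0.001]
wrist_force: [0.2, -0.7, 0.5]
grip_width: 0.0938
```

```bash
python3 w.py w2 tin_centre
```

```text
tin_centre 0.8 [245. 223.  78.  75.]
tin_centre 0.61 [194.   0.  66.  56.]
cam [ 0.50981746 -0.1224212   0.26135835]
3.55 [ 0.44026555 -0.15996333  0.08167918] [8.74274504e-04 9.70284184e-01 2.41965250e-01 8.09613813e-04] [ 0.86127531 -0.90020736  0.21070071] 0.09369181868098862
```

View pics/w2.png

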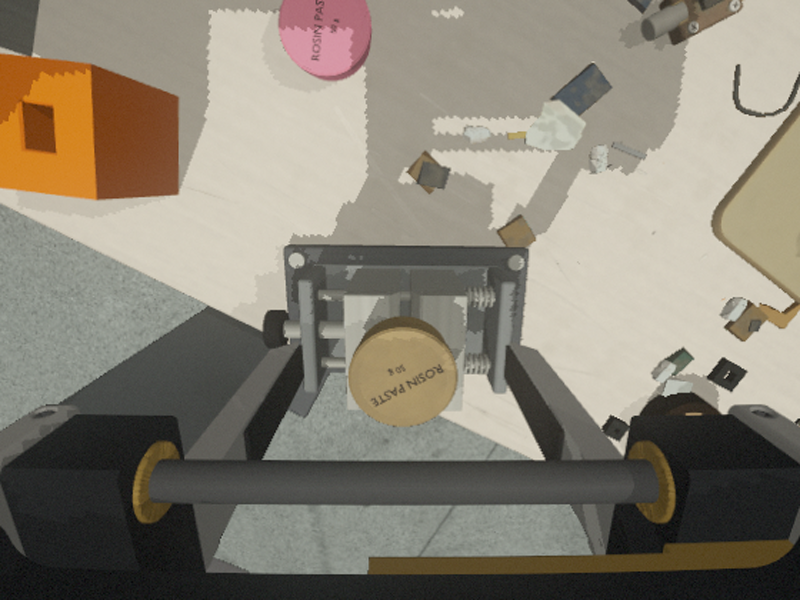

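The tin top is at (403,372), midway between the open fingers, and the clamp is square to the tool. I'll lower slightly and grip.

step_arm(
  steps=[
    {"dp":[0,0,0.25],"rotation":[0,0,0],"gripper":1},
    {"dp":[0,0,0.25],"rotation":[0,0,0],"gripper":0.35},
    {"dp":[0,0,0.25],"rotation":[0,0,0],"gripper":0.35},
    {"dp":[0,0,0.25],"rotation":[0,0,0],"gripper":0.35},
    {"dp":[0,0,0.25],"rotation":[0,0,0],"gripper":0.35},
    {"dp":[0,0,0.25],"rotation":[0,0,0],"gripper":0.35},
    {"dp":[0,0,0.25],"rotation":[0,0,0],"gripper":0.35},
  ],
  squeeze=12,
)

```text
time_s: 4.42
tool_pos: [0.4395, -0.1594, 0.078]
tcp_rot: [0.0, 0.97, 0.242, 0.0]
wrist_force: [-0.1, -0.2, 0.7]
grip_width: 0.0474
```

step_arm(
  steps=[
    {"dp":[0,0,-2.5],"rotation":[0,0,0],"gripper":0.35},
    {"dp":[0,0,-5.5],"rotation":[0,0,0],"gripper":0.35},
    {"dp":[1.3,4.5,-6],"rotation":[0,0,0],"gripper":0.35},
    {"dp":[2.6,9,-5],"rotation":[0,0,0],"gripper":0.35},
    {"dp":[4.0,13.2,-3],"rotation":[0,0,0],"gripper":0.35},
    {"dp":[4.0,13.9,1],"rotation":[0,0,0],"gripper":0.35},
    {"dp":[4.0,13.9,4],"rotation":[0,0,0],"gripper":0.35},
    {"dp":[4.0,13.9,6.3],"rotation":[0,0,0],"gripper":0.35},
    {"dp":[4.0,13.9,7.2],"rotation":[0,0,0],"gripper":0.35},
    {"dp":[4.0,13.9,7.5],"rotation":[0,0,0],"gripper":0.35},
    {"dp":[4.0,13.9,7.5],"rotation":[0,0,0],"gripper":0.35},
    {"dp":[4.0,13.9,7.5],"rotation":[0,0,0],"gripper":0.35},
  ],
)

```text
time_s: 5.92
tool_pos: [0.5407, -0.2638, 0.0041]
tcp_rot: [0.001, 0.97, 0.242, 0.001]
wrist_force: [0.5, -0.1, -0.8]
grip_width: 0.0475
```

step_arm(
  steps=[
    {"dp":[0,0,0.15],"rotation":[0,0,0],"gripper":0.35},
    {"dp":[0,0,0.15],"rotation":[0,0,0],"gripper":0.35},
    {"dp":[0,0,0.15],"rotation":[0,0,0],"gripper":0.65},
    {"dp":[0,0,0.15],"rotation":[0,0,0],"gripper":0.65},
    {"dp":[0,0,0.15],"rotation":[0,0,0],"gripper":0.65},
    {"dp":[0,0,-1],"rotation":[0,0,0],"gripper":0.65},
    {"dp":[0,0,-5],"rotation":[0,0,0],"gripper":0.65},
    {"dp":[0,0,-11],"rotation":[0,0,0],"gripper":0.65},
    {"dp":[0,0,-17],"rotation":[0,0,0],"gripper":0.65},
  ],
)

```text
time_s: 7.05
tool_pos: [0.5398, -0.2632, 0.1754]
tcp_rot: [0.0, 0.97, 0.242, 0.0]
wrist_force: [0.8, -0.5, -0.8]
grip_width: 0.0609
```

step_arm(
  steps=[
    {"dp":[-4,-4.5,0],"rotation":[0,0,0],"gripper":0.65},
    {"dp":[-8,-9,0],"rotation":[0,0,0],"gripper":0.65},
    {"dp":[-12.1,-13.7,1],"rotation":[0,0,0],"gripper":0.65},
    {"dp":[-12.1,-13.7,3],"rotation":[0,0,0],"gripper":0.65},
    {"dp":[-12.1,-13.7,3.5],"rotation":[0,0,0],"gripper":0.65},
    {"dp":[-12.1,-13.7,3.5],"rotation":[0,0,0],"gripper":0.65},
  ],
)

```text
time_s: 7.8
tool_pos: [0.3694, -0.1996, 0.1386]
tcp_rot: [0.0, 0.97, 0.242, 0.0]
wrist_force: [-0.5, 0.3, 0.6]
grip_width: 0.0609
```

```bash
python3 w.py w3 clamp tin_centre sprung_jaw; python3 -c "
import cv2,numpy as np
im=np.load('pics/w_last.npy'); cv2.imwrite('pics/w3c.png',cv2.resize(im[110:310,160:400],(800,667),interpolation=cv2.INTER_CUBIC)[:600])"
```

```text
clamp 0.58 [194.  81. 164.  91.]
tin_centre 0.76 [396.  60.  56.  50.]
sprung_jaw 0.84 [285.  82.  49.  84.]
cam [ 0.43920255 -0.16210153  0.31805516]
8.0 [ 0.36958072 -0.19970165  0.13854034] [2.47408684e-04 9.70248720e-01 2.42110173e-01 1.53132681e-04] [-0.71472144  0.00344886  0.60548918] 0.061459350881165935
```

View pics/w3.png

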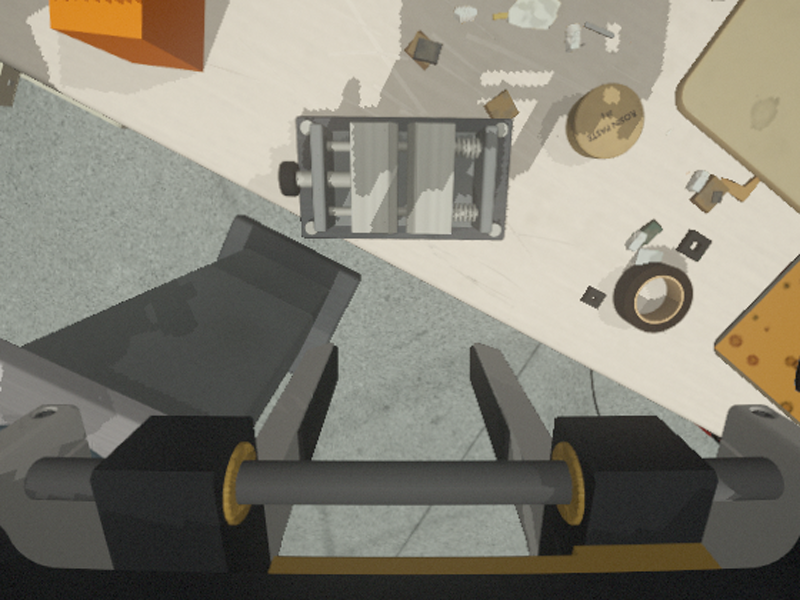

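The tin stands on the worktop at (605,120), clear of the clamp. The jaws and the gap, around x≈403 and y 120–235, are visible.

```bash
python3 -c "
import cv2,numpy as np
im=np.load('pics/w_last.npy'); cv2.imwrite('pics/w3c.png',cv2.resize(im[75:175,205:345],(798,570),interpolation=cv2.INTER_CUBIC))"
```

```text
(no output)
```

View pics/w3c.png

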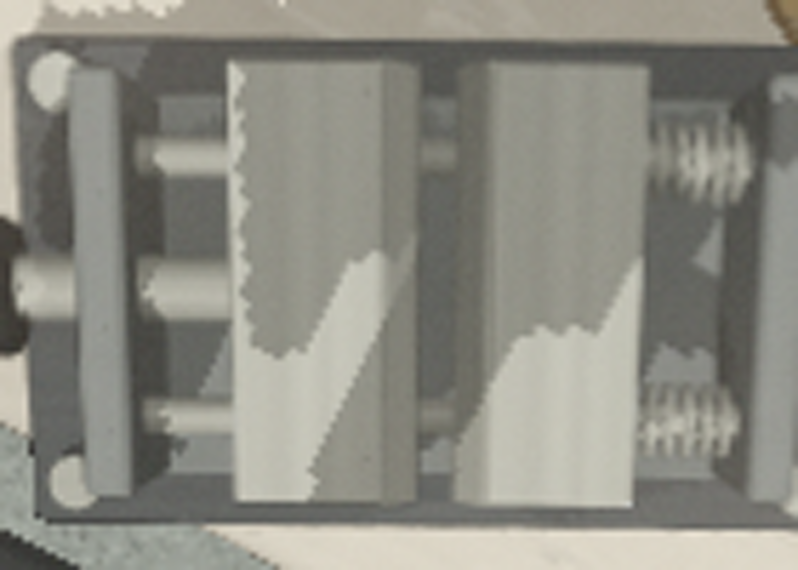

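The crop shows the left jaw's bevel at x 383–416 and the right jaw's at 457–489. The gap lies between 416 and 457, and the jaws span y 62–503.

```bash
cat > d.py <<'E'
from h import *; import pickle
p=pickle.load(open("pics/w3.pkl","rb"))
def z(n,pts,h):
    X=onz(p,np.array(pts)/5.7+[205-.41,75-.41],h)[:,:2]; return X
T=z("",[[383,62],[385,500],[489,62],[490,503],[230,62],[236,500],[650,66],[633,507]],.076)
L=z("",[[416,64],[417,500],[459,64],[457,500]],.070)
for X in (T,L):
    m=X[:4].mean(0); d1=X[0]-X[1]; d2=X[2]-X[3]
    yw=[np.degrees(np.arctan2(d[1],d[0])) for d in(d1,d2)]
    a=np.radians(np.mean(yw)); n=np.array([-np.sin(a),np.cos(a)]); print("mid",m,"yaw",yw,"gapwidth",(X[0]-X[2])@n,(X[1]-X[3])@n,"len",np.linalg.norm(d1),np.linalg.norm(d2))
d=T[4]-T[5];print(np.degrees(np.arctan2(d[1],d[0])));d=T[6]-T[7];print(np.degrees(np.arctan2(d[1],d[0])));print(T[4:].mean(0))
B=onz(p,np.array([[299,117],[512,117],[506,239],[303,239]])*.7,.01)[:,:2]; print(B.mean(0)); 
for i,j in((0,1),(3,2)): d=B[j]-B[i];print(np.degrees(np.arctan2(d[1],d[0]))+90,np.linalg.norm(d))
print("tin",onz(p,[[424,84.5]],.021))
E
python3 d.py
```

```text
mid [ 0.43980732 -0.16079377] yaw [np.float64(27.7236435110819), np.float64(28.513468338427074)] gapwidth 0.014322502504414627 0.01513859797628286 len 0.05898640133661706 0.059417565792384976
mid [ 0.43983435 -0.16082978] yaw [np.float64(27.87392337366595), np.float64(27.829636429925003)] gapwidth 0.005955591684940565 0.005909070725612302 len 0.060186218752796304 0.06018581280370695
26.940654670682118
27.424994804293675
[ 0.43962546 -0.16096189]
[ 0.44046541 -0.16278462]
27.975750190707068 0.14601867690647494
27.971129234820594 0.14954878999720703
tin [[ 0.53728416 -0.26261951  0.021     ]]
```

step_arm(
  steps=[
    {"dp":[1,-1,-4],"rotation":[0,0,0],"gripper":0.65},
    {"dp":[5,-6,-6],"rotation":[0,0,0.1],"gripper":0.65},
    {"dp":[9,-11,-6],"rotation":[0,0,0.2],"gripper":0.65},
    {"dp":[13,-16,-6],"rotation":[0,0,0.253],"gripper":0.65},
    {"dp":[16,-20.5,-6],"rotation":[0,0,0.253],"gripper":0.65},
    {"dp":[18.9,-24.9,-6],"rotation":[0,0,0.253],"gripper":0.65},
    {"dp":[18.9,-24.9,-6],"rotation":[0,0,0.253],"gripper":0.65},
    {"dp":[18.9,-24.9,-6],"rotation":[0,0,0.253],"gripper":0.65},
    {"dp":[18.9,-24.9,-6],"rotation":[0,0,0.253],"gripper":0.65},
  ],
)

```text
time_s: 9.12
tool_pos: [0.4191, 0.1082, 0.198]
tcp_rot: [0.0, 0.993, 0.117, -0.0]
wrist_force: [0.2, -0.5, -0.7]
grip_width: 0.0612
```

```bash
python3 w.py w4 gauge_handle gauge_stand;  python3 -c "
import cv2,numpy as np
im=np.load('pics/w_last.npy'); cv2.imwrite('pics/w4c.png',cv2.resize(im[50:200,180:380],(800,600),interpolation=cv2.INTER_CUBIC))"
```

```text
gauge_handle 0.82 [271. 107.  21.  38.]
gauge_stand 0.75 [331. 155.  58.  60.]
gauge_stand 0.64 [257.  92.  52.  65.]
cam [0.4961464  0.1265264  0.37751612]
9.275 [0.41900512 0.10833479 0.19799366] [4.66115660e-05 9.93188579e-01 1.16517997e-01 4.18373281e-05] [-0.0757367  -0.00511642 -0.012504  ] 0.06151326257035809
```

View pics/w4c.png

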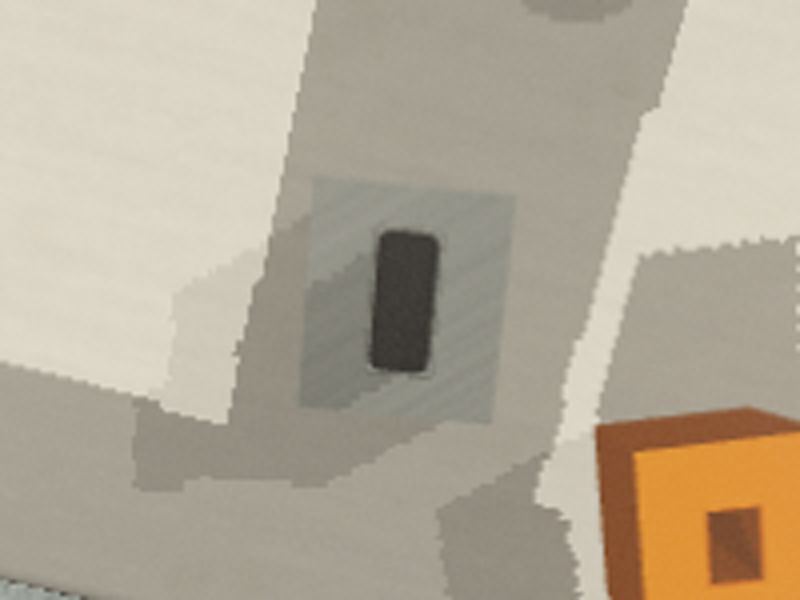

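The handle top has corners (379,230), (440,234), (431,374) and (369,371). It is centred in the stand top, and the orange block is to the lower right.

```bash
cat > e.py <<'E'
from h import *; import pickle
p=pickle.load(open("pics/w4.pkl","rb"))
def z(n,pts,h):
    X=onz(p,np.array(pts)/4+[180-.4,50-.4],h)[:,:2]
    a=[np.degrees(np.arctan2(*(X[i]-X[j])[::-1])) for i,j in((0,3),(1,2))]
    print(n,X.mean(0),a,[np.linalg.norm(X[i]-X[j]).round(4) for i,j in((0,3),(1,2),(0,1),(2,3))])
z("handle",[[379,230],[440,234],[431,374],[369,371]],.116)
z("stand",[[313,178],[517,195],[492,424],[300,405]],.072)
E
python3 e.py
```

```text
handle [0.49681249 0.12808624] [np.float64(8.673708616672165), np.float64(9.835784452710183)] [np.float64(0.0293), np.float64(0.0291), np.float64(0.0129), np.float64(0.0135)]
stand [0.49701034 0.12817211] [np.float64(8.633347359075838), np.float64(8.055864476321185)] [np.float64(0.055), np.float64(0.056), np.float64(0.0502), np.float64(0.0496)]
```

step_arm(
  steps=[
    {"dp":[4,-0.1,0],"rotation":[0,0,0.082],"gripper":0.65},
    {"dp":[8,-0.1,0],"rotation":[0,0,0.082],"gripper":0.65},
    {"dp":[8.0,-0.1,3],"rotation":[0,0,0.082],"gripper":0.65},
    {"dp":[8.0,-0.1,7],"rotation":[0,0,0.082],"gripper":0.65},
    {"dp":[8.0,-0.1,10.5],"rotation":[0,0,0.082],"gripper":0.65},
    {"dp":[8.0,-0.1,11.8],"rotation":[0,0,0.082],"gripper":0.65},
    {"dp":[8.0,-0.1,12],"rotation":[0,0,0.082],"gripper":0.65},
    {"dp":[8.0,-0.1,12],"rotation":[0,0,0.082],"gripper":0.65},
  ],
)

```text
time_s: 10.28
tool_pos: [0.4976, 0.1289, 0.0794]
tcp_rot: [0.0, 0.997, 0.077, 0.001]
wrist_force: [0.4, -0.4, -0.3]
grip_width: 0.0612
```

```bash
python3 w.py w5 gauge_handle
```

```text
gauge_handle 0.91 [268. 231.  34.  72.]
cam [0.57541272 0.14087052 0.25908456]
10.375 [0.49757891 0.12904258 0.07951414] [5.18744949e-05 9.97046626e-01 7.67852557e-02 1.43092046e-03] [ 0.67214241 -0.46452923 -0.18539522] 0.06100155671789597
```

View pics/w5.png

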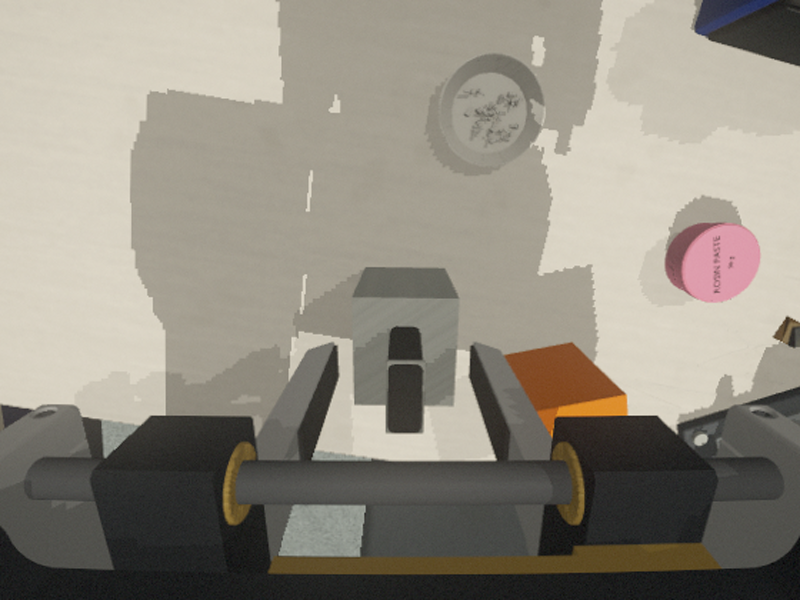

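The handle (405,380) is centred and square between the fingers, and the dish and orange block are clear. I'll close on it.

step_arm(
  steps=[
    {"dp":[0,0,0.1],"rotation":[0,0,0],"gripper":0},
    {"dp":[0,0,0.1],"rotation":[0,0,0],"gripper":0},
    {"dp":[0,0,0.1],"rotation":[0,0,0],"gripper":0},
    {"dp":[0,0,0.1],"rotation":[0,0,0],"gripper":0},
    {"dp":[0,0,0.1],"rotation":[0,0,0],"gripper":0},
    {"dp":[0,0,0.1],"rotation":[0,0,0],"gripper":0},
  ],
  squeeze=40,
)

```text
time_s: 11.12
tool_pos: [0.4964, 0.129, 0.077]
tcp_rot: [0.0, 0.997, 0.077, 0.0]
wrist_force: [-0.1, -0.5, -0.4]
grip_width: 0.0137
```

step_arm(
  steps=[
    {"dp":[0,0,-1],"rotation":[0,0,0],"gripper":0},
    {"dp":[0,0,-3],"rotation":[0,0,0],"gripper":0},
    {"dp":[0,0,-6],"rotation":[0,0,0],"gripper":0},
    {"dp":[0,0,-9],"rotation":[0,0,0],"gripper":0},
    {"dp":[0,0,-11.5],"rotation":[0,0,0],"gripper":0},
    {"dp":[0,0,-11.5],"rotation":[0,0,0],"gripper":0},
  ],
)

```text
time_s: 11.88
tool_pos: [0.4977, 0.1292, 0.1945]
tcp_rot: [0.0, 0.997, 0.077, 0.002]
wrist_force: [0.2, -0.6, -0.8]
grip_width: 0.0136
```

step_arm(
  steps=[
    {"dp":[-1.5,4,0],"rotation":[0,0,-0.05],"gripper":0},
    {"dp":[-3.5,9,0],"rotation":[0,0,-0.15],"gripper":0},
    {"dp":[-5.5,14,0],"rotation":[0,0,-0.25],"gripper":0},
    {"dp":[-7.2,19,0],"rotation":[0,0,-0.335],"gripper":0},
    {"dp":[-8.8,24,0],"rotation":[0,0,-0.335],"gripper":0},
    {"dp":[-10.2,27.8,0],"rotation":[0,0,-0.335],"gripper":0},
    {"dp":[-10.2,27.8,1],"rotation":[0,0,-0.335],"gripper":0},
    {"dp":[-10.2,27.8,2],"rotation":[0,0,-0.335],"gripper":0},
    {"dp":[-10.2,27.8,2],"rotation":[0,0,-0.335],"gripper":0},
  ],
)

```text
time_s: 13.0
tool_pos: [0.4373, -0.1596, 0.1701]
tcp_rot: [-0.001, 0.97, 0.243, -0.001]
wrist_force: [0.5, 0.2, -0.5]
grip_width: 0.0141
```

```bash
python3 w.py w6 gauge_handle; cat > s.py <<'E'
from h import *
# average the state over several camera calls; tool axes error to the gap
o=[]
for i in range(6): optics.camera("side"); o.append(get_obs())
t=np.mean([a["tool_pos"] for a in o],0); q=np.mean([a["tcp_rot"] for a in o],0); f=np.mean([a["wrist_force"] for a in o],0)
yaw=2*np.arctan2(q[2],q[1]); x=np.array([np.cos(yaw),np.sin(yaw)]); y=np.array([np.sin(yaw),-np.cos(yaw)])
e=np.array([.4398,-.1608])-t[:2]
print("t",o[-1]["time_s"],"tcp",t.round(4),"yaw",np.degrees(yaw).round(2),"q",q.round(4),"to gap tx,ty mm",(e@x*1000).round(1),(e@y*1000).round(1),"F",f.round(2),"grip",o[-1]["grip_width"])
E
python3 s.py; python3 -c "
from h import *
p=optics.camera('side'); im=p['color'][:,:,::-1]; u,v=proj(p,[[.44,-.161,.09]])[0].astype(int); print(u,v)
cv2.imwrite('pics/side6.png',cv2.resize(im[v-55:v+50,u-70:u+70],(800,600),interpolation=cv2.INTER_CUBIC))"
```

```text
gauge_handle 0.82 [267. 207.  33.  97.]
gauge_handle 0.21 [412. 238.  48.  43.]
cam [ 0.50764156 -0.12241599  0.349437  ]
13.1 [ 0.43821489 -0.16025875  0.17156105] [-3.33208516e-04  9.70076448e-01  2.42799327e-01 -2.47289158e-04] [ 0.01413639 -0.65267606 -0.8678389 ] 0.013921108350203323
t 13.4 tcp [ 0.4385 -0.1609  0.1722] yaw 28.06 q [2.000e-04 9.702e-01 2.424e-01 2.000e-04] to gap tx,ty mm 1.2 0.5 F [-0.   -0.15 -0.67] grip 0.014070665230835904
340 216
```

View pics/side6.png

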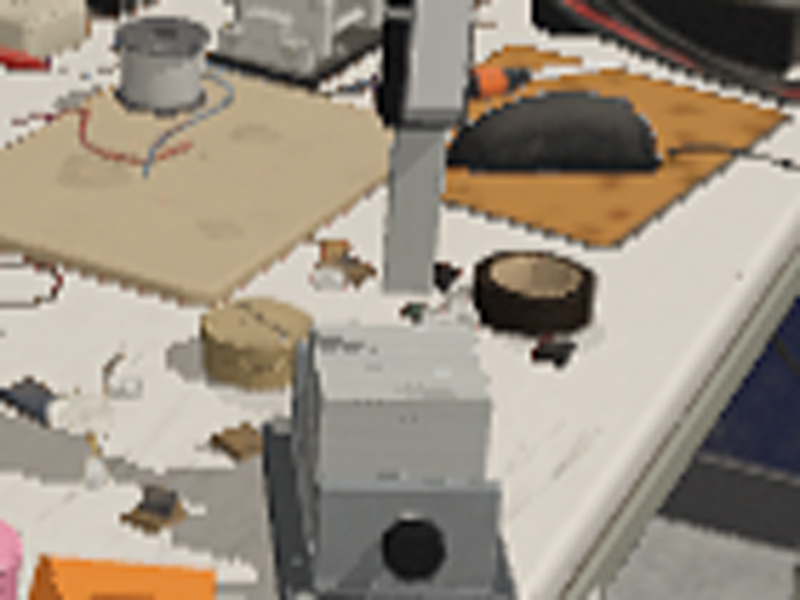

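The gauge hangs upright over the gap, with its tip at (410,291) in the crop just above the jaw tops. I'll descend to short of contact.

step_arm(
  steps=[
    {"dp":[0.12,0.05,0],"rotation":[0,0,0],"gripper":0},
    {"dp":[0.12,0.05,1],"rotation":[0,0,0],"gripper":0},
    {"dp":[0.12,0.05,2],"rotation":[0,0,0],"gripper":0},
    {"dp":[0.12,0.05,3],"rotation":[0,0,0],"gripper":0},
    {"dp":[0.12,0.05,4],"rotation":[0,0,0],"gripper":0},
    {"dp":[0.12,0.05,4.5],"rotation":[0,0,0],"gripper":0},
    {"dp":[0.12,0.05,4.5],"rotation":[0,0,0],"gripper":0},
  ],
)

```text
time_s: 14.32
tool_pos: [0.4392, -0.161, 0.1265]
tcp_rot: [-0.0, 0.97, 0.242, -0.0]
wrist_force: [-0.1, -0.2, -1.1]
grip_width: 0.0143
```

```bash
python3 s.py; python3 -c "
from h import *
p=optics.camera('side')
uv=np.array([410,291])/5.714+[270-.4,161-.4]
c,v=ray(p,[uv]);v=v[0]; a=np.array([.4385,-.1609,0]); 
t=((a-c)[:2]@v[:2])/(v[:2]@v[:2]); print('tip in w6 pose',c+v*t)"
```

```text
t 14.625 tcp [ 0.4397 -0.1613  0.1273] yaw 28.01 q [2.000e-04 9.703e-01 2.420e-01 2.000e-04] to gap tx,ty mm 0.3 -0.4 F [ 0.05 -0.17 -1.18] grip 0.014079306405532956
tip in w6 pose [ 0.43921889 -0.16065014  0.10200457]
```

step_arm(
  steps=[
    {"dp":[0.03,-0.04,0.4],"rotation":[0,0,0],"gripper":0},
    {"dp":[0.03,-0.04,0.8],"rotation":[0,0,0],"gripper":0},
    {"dp":[0.03,-0.04,1.1],"rotation":[0,0,0],"gripper":0},
    {"dp":[0.03,-0.04,1.1],"rotation":[0,0,0],"gripper":0},
  ],
)

```text
time_s: 15.18
tool_pos: [0.4394, -0.1605, 0.1155]
tcp_rot: [-0.0, 0.97, 0.242, -0.0]
wrist_force: [0.1, 0.3, -2.3]
grip_width: 0.0138
```

```bash
python3 s.py
```

```text
t 15.475 tcp [ 0.4393 -0.1605  0.1156] yaw 28.0 q [-3.000e-04  9.703e-01  2.420e-01 -2.000e-04] to gap tx,ty mm 0.3 0.5 F [ 0.61  0.04 -2.6 ] grip 0.0134769100931348
```

step_arm(
  steps=[
    {"dp":[0,0,0.2],"rotation":[0,0,0],"gripper":0},
    {"dp":[0,0,0.4],"rotation":[0,0,0],"gripper":0},
    {"dp":[0,0,0.4],"rotation":[0,0,0],"gripper":0},
  ],
)

```text
time_s: 15.85
tool_pos: [0.4402, -0.1611, 0.1127]
tcp_rot: [0.001, 0.97, 0.242, 0.001]
wrist_force: [0.1, 0.7, 4.5]
grip_width: 0.0138
```

```bash
python3 s.py
```

```text
t 16.15 tcp [ 0.4401 -0.1609  0.1125] yaw 28.0 q [4.000e-04 9.703e-01 2.419e-01 6.000e-04] to gap tx,ty mm -0.2 -0.2 F [0.41 0.37 4.76] grip 0.013888979043857675
```

step_arm(
  steps=[
    {"dp":[0,0,0.2],"rotation":[0,0,0],"gripper":0},
    {"dp":[0,0,0.4],"rotation":[0,0,0],"gripper":0},
    {"dp":[0,0,0.4],"rotation":[0,0,0],"gripper":0},
  ],
)

```text
time_s: 16.52
tool_pos: [0.4396, -0.1607, 0.108]
tcp_rot: [0.0, 0.97, 0.242, 0.0]
wrist_force: [0.7, 0.6, 4.4]
grip_width: 0.0138
```

```bash
python3 s.py
```

```text
t 16.825 tcp [ 0.4396 -0.1607  0.108 ] yaw 28.0 q [1.000e-04 9.703e-01 2.420e-01 1.000e-04] to gap tx,ty mm 0.1 0.1 F [0.37 0.33 4.6 ] grip 0.013921238504081952
```

step_arm(
  steps=[
    {"dp":[0,0,0.15],"rotation":[0,0,0],"gripper":0},
    {"dp":[0,0,0.3],"rotation":[0,0,0],"gripper":0},
    {"dp":[0,0,0.3],"rotation":[0,0,0],"gripper":0},
  ],
)

```text
time_s: 17.2
tool_pos: [0.4398, -0.1609, 0.1053]
tcp_rot: [0.0, 0.97, 0.242, 0.0]
wrist_force: [0.5, -0.9, 6.3]
grip_width: 0.0139
```

```bash
python3 s.py; python3 w.py w7 gauge_handle sprung_jaw; python3 -c "
import cv2,numpy as np
im=np.load('pics/w_last.npy'); cv2.imwrite('pics/w7c.png',cv2.resize(im[130:270,190:380],(800,590),interpolation=cv2.INTER_CUBIC))"
```

```text
t 17.5 tcp [ 0.4398 -0.1609  0.1053] yaw 28.01 q [3.000e-04 9.703e-01 2.420e-01 2.000e-04] to gap tx,ty mm 0.1 -0.1 F [0.27 0.03 6.15] grip 0.01375719417471758
gauge_handle 0.73 [267. 211.  31.  95.]
sprung_jaw 0.97 [285. 182.  56.  80.]
sprung_jaw 0.69 [433.   1.  68.  36.]
cam [ 0.50951872 -0.12336918  0.28484726]
17.65 [ 0.43976719 -0.16090626  0.10532714] [3.20055823e-04 9.70269852e-01 2.42025389e-01 1.50787738e-04] [0.98793966 0.38808146 6.23658445] 0.013730289155236122
```

View pics/w7c.png

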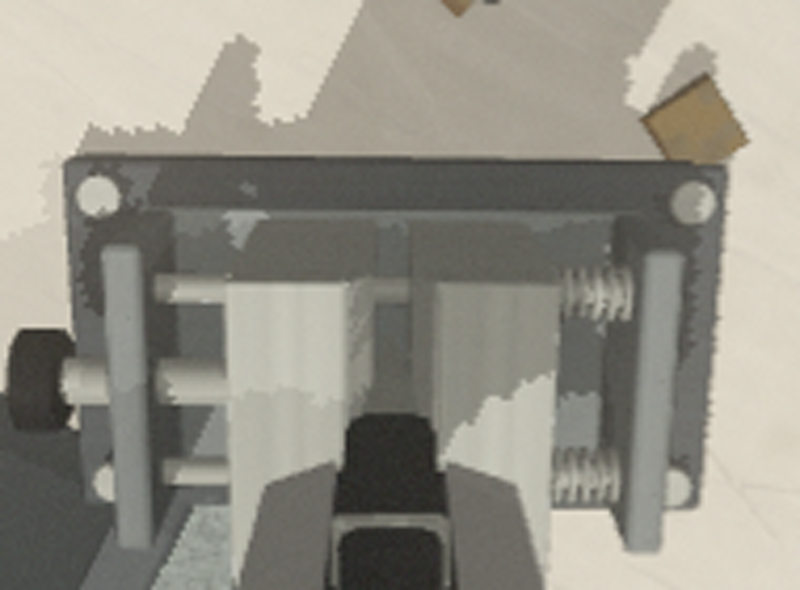

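The blade is down between the jaws, the handle is upright at (393,480), and the springs are on the right. I'll measure the jaw spread against the unloaded picture with sub-pixel edges.

```bash
cat > g.py <<'E'
import sys
from h import *; import pickle
C=np.array([.4398,-.1608]); a=np.radians(27.95); X=np.array([np.cos(a),np.sin(a)]); Y=np.array([-np.sin(a),np.cos(a)])
def prof(name,xs,h=.076):
    p=pickle.load(open(f"pics/{name}.pkl","rb")); g=cv2.cvtColor(p["color"],cv2.COLOR_RGB2GRAY).astype(np.float32)
    ys=np.arange(-40,40.01,.1)/1000; out=[]
    for x in xs:
        P=np.array([[*(C+X*x+Y*y),h] for y in ys]); uv=proj(p,P).astype(np.float32)
        out.append(cv2.remap(g,uv[:,:1],uv[:,1:],cv2.INTER_CUBIC).ravel())
    m=np.median(out,0); d=np.gradient(cv2.GaussianBlur(m[None],(0,0),4).ravel()); 
    pk=[(round(ys[i]*1000,1),round(float(d[i]),2)) for i in range(5,len(d)-5) if abs(d[i])==abs(d[i-5:i+6]).max() and abs(d[i])>.4]
    print(name,pk)
for n in sys.argv[1:]:
    prof(n,np.arange(.016,.028,.001))
E
python3 g.py w3 w7
```

```text
w3 [(np.float64(-39.4), 1.74), (np.float64(-38.1), -1.49), (np.float64(-36.8), 1.15), (np.float64(-35.3), -1.21), (np.float64(-34.3), 1.0), (np.float64(-32.8), -1.56), (np.float64(-31.6), 1.51), (np.float64(-30.2), -1.43), (np.float64(-28.7), 2.8), (np.float64(-7.3), -1.75), (np.float64(-3.6), -0.41), (np.float64(-2.4), 0.91), (np.float64(0.1), -0.58), (np.float64(2.8), 1.51), (np.float64(7.7), 1.86), (np.float64(26.9), 3.62), (np.float64(28.5), -7.11), (np.float64(37.8), -2.18)]
w7 [(np.float64(-37.6), 2.11), (np.float64(-35.6), -1.31), (np.float64(-29.3), 3.13), (np.float64(-8.6), -1.15), (np.float64(-7.3), -1.6), (np.float64(-3.6), -1.41), (np.float64(-2.3), 0.46), (np.float64(3.4), 2.48), (np.float64(8.4), 2.62), (np.float64(29.3), -6.14), (np.float64(37.7), -1.8)]
```

step_arm(
  steps=[
    {"dp":[0,0,0.15],"rotation":[0,0,0],"gripper":0},
    {"dp":[0,0,0.3],"rotation":[0,0,0],"gripper":0},
    {"dp":[0,0,0.3],"rotation":[0,0,0],"gripper":0},
    {"dp":[0,0,0.3],"rotation":[0,0,0],"gripper":0},
  ],
)

```text
time_s: 18.15
tool_pos: [0.44, -0.1611, 0.1026]
tcp_rot: [0.001, 0.97, 0.242, 0.0]
wrist_force: [0.2, 0.3, 7.2]
grip_width: 0.0139
```

```bash
python3 s.py; python3 s.py; python3 w.py w8 gauge_handle; python3 g.py w8
```

```text
t 18.45 tcp [ 0.44   -0.1611  0.1026] yaw 28.01 q [5.000e-04 9.703e-01 2.420e-01 3.000e-04] to gap tx,ty mm 0.0 -0.4 F [ 0.07 -0.31  7.58] grip 0.014181192572404834
t 18.75 tcp [ 0.44   -0.1611  0.1026] yaw 28.01 q [6.000e-04 9.703e-01 2.420e-01 3.000e-04] to gap tx,ty mm -0.0 -0.3 F [0.24 0.11 7.61] grip 0.01366383605552622
gauge_handle 0.78 [267. 213.  34.  92.]
gauge_handle 0.33 [ 0.  0. 48. 44.]
cam [ 0.50964708 -0.12347647  0.2821597 ]
18.85 [ 0.43994875 -0.16110888  0.10261151] [5.65729007e-04 9.70274545e-01 2.42005984e-01 3.01786607e-04] [0.27101184 0.39692459 7.20306973] 0.013673428705499051
w8 [(np.float64(-37.4), 3.34), (np.float64(-35.9), -1.65), (np.float64(-29.8), 2.94), (np.float64(-9.6), -0.75), (np.float64(-7.9), -2.0), (np.float64(-3.9), -1.28), (np.float64(-2.7), 0.61), (np.float64(3.6), 2.56), (np.float64(7.4), 2.74), (np.float64(8.5), 2.5), (np.float64(29.3), -6.24), (np.float64(37.4), -1.95)]
```

step_arm(
  steps=[
    {"dp":[0,0,0.1],"rotation":[0,0,0],"gripper":0},
    {"dp":[0,0,0.1],"rotation":[0,0,0],"gripper":0},
    {"dp":[0,0,0.1],"rotation":[0,0,0],"gripper":0},
    {"dp":[0,0,0.1],"rotation":[0,0,0],"gripper":0},
  ],
)

```text
time_s: 19.35
tool_pos: [0.4401, -0.1612, 0.1018]
tcp_rot: [0.001, 0.97, 0.242, 0.0]
wrist_force: [-0.1, 0.7, 8.5]
grip_width: 0.014
```

```bash
python3 s.py; python3 s.py; python3 w.py w9 tin_centre; python3 g.py w9
```

```text
t 19.65 tcp [ 0.4401 -0.1612  0.1018] yaw 28.01 q [7.000e-04 9.703e-01 2.420e-01 4.000e-04] to gap tx,ty mm -0.1 -0.5 F [-0.02 -0.31  8.43] grip 0.013735553746717961
t 19.95 tcp [ 0.4401 -0.1612  0.1018] yaw 28.01 q [7.000e-04 9.703e-01 2.420e-01 4.000e-04] to gap tx,ty mm -0.1 -0.5 F [ 0.01 -0.24  8.35] grip 0.013370423725476746
tin_centre 0.84 [401. 151.  60.  49.]
cam [ 0.5097229  -0.12355232  0.281362  ]
20.05 [ 0.44008637 -0.16123161  0.10180961] [7.02082189e-04 9.70271706e-01 2.42016905e-01 3.74732915e-04] [-0.19477134 -0.72392503  8.4160894 ] 0.013641231726736603
w9 [(np.float64(-37.4), 4.14), (np.float64(-36.0), -2.36), (np.float64(-30.1), 3.13), (np.float64(-9.8), -0.88), (np.float64(-8.1), -2.22), (np.float64(-4.1), -1.23), (np.float64(-2.8), 0.65), (np.float64(3.4), 2.51), (np.float64(8.1), 3.4), (np.float64(29.1), -6.53), (np.float64(37.3), -1.81)]
```

View pics/w9.png

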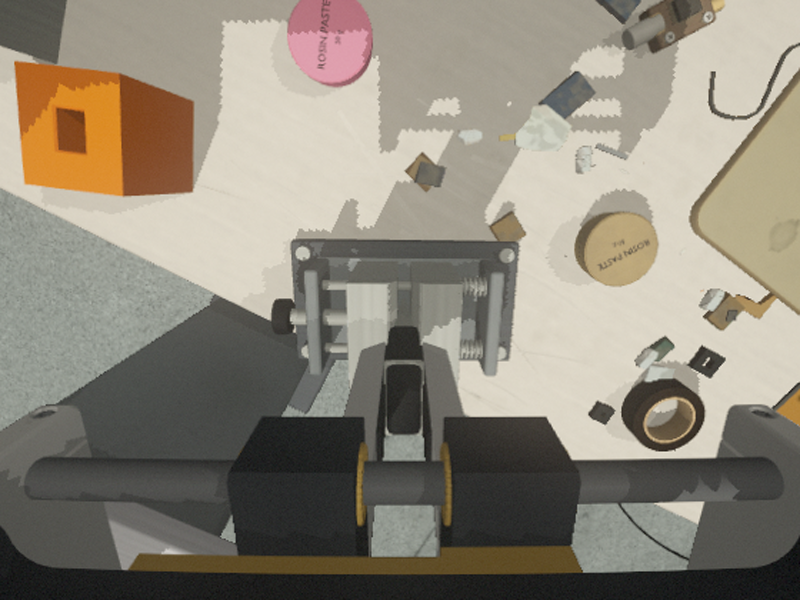

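The gauge sits upright in the gap, the tin stands at (617,249), and the bystanders look undisturbed. The jaws have spread 2.0 mm and the push is about 9 N, so I'm handing in.

```bash
python3 -c "
from cell import job; print(job.job_done())"
```

```text
the job is handed in; nothing more can be done
None
```

I stood the tin upright on the worktop about 0.14 m from the clamp's centre. I then drew the gauge out of its stand, slid it into the gap and handed the job in at about 20 s, with the gauge still gripped upright.

My last checks on the 2 mm target, which mostly agree:
- **Jaw spread:** the wrist pictures show the jaws 2.0 mm wider than before the blade went in.
- **Push force:** it read 8.4 N, or about 9.3 N once the gauge's own weight is added. That is inside the 8–11 N expected at 2 mm.
- **Depth from blade taper:** this puts the travel at about 1.7–2.2 mm from the depth at which the blade first touched. Using the measured gap width, which was less certain (5.2–5.9 mm), it comes out at 2.2–2.9 mm.

One force reading just before contact was odd at -2.6 N, and I could not explain it. It did not come back.

In the last picture the tape, the pink tin and the orange block looked undisturbed. The dish and the motor were not checked at the end.

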